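# Lock the bench pin into its cam holder

### The job

Fit the loose wooden bench pin into the metal holder on the jeweller's bench: lay it on the holder's tongue, slide it stud first between the cheeks until the stud's head is well inside the open cam, then turn the cam clockwise by the upright post of its lever until it has drawn the pin hard up against the stop plates. Feel for the point where it goes tight and stop there, firmly tight but not forced, since over-tightening (or ramming the pin in) dents the wood; then let go and leave the other things on the bench where they are.

Things in the scene. Friction and masses are not known exactly. Their poses are not given: they have to be found in the camera images.
- pin: bench pin: loose flat slab of light wood 115 x 46 x 18 mm, about 0.11 kg, flat on the bench; its -x end is forked by a 16 mm slot, 30 mm deep. Origin mid-underside; x runs along it to the tail face at x = +57.5 mm, from which the steel stud sticks out; z up. Grasp it across its width 18 to 22 mm to the fork side of the origin, so the fingers clear the holder's cheeks
- stud_head (a point): centre of the stud's hammer head, 18 mm beyond the pin's tail face, 9 mm above the pin's underside: an upright round cross-bar 6 mm thick and 17 mm tall on a 5 mm thick neck
- holder: fixed aluminium holder, its place and yaw vary. Origin on the bench surface under the cam's vertical axis; +x is the direction in which the pin slides in (the pin's x must point the same way). The housing round the cam is 80 mm wide, 48 mm high, from x = -33 to +60 mm
- tongue (a point): middle of the outer end of the holder's tongue top, on which the pin lies: holder x = -134 mm, 30 mm above the bench. The tongue is 30 mm wide (narrower than the pin, fingers pass down beside it) and runs to holder x = -34 mm. Cheeks 46 mm high, 48.4 mm apart (pin 46 mm), stand at holder x = -78 to -34 mm, their flared mouths reach out to -90 mm. Same axes as the holder
- stop: two steel stop plates, a 16 mm gap between them for the stud, that the pin's tail face is clamped against. Origin on the bench under their front face, at holder x = -30 to -33 mm, differing each time; no reading is exact enough to set tightness by. Brass spring plungers stand 4 mm out of them and push the pin back (1 to 2 N) up to 4 mm; the cam still catches the head there
- cam (a joint): cam angle, rad, growing clockwise from above; stays where left. 0 to 0.25: mouth open, the stud's head can enter; from about 0.4 the curved slot closes behind the head, draws fast to 0.95, then slowly; goes tight somewhere from 1.3 to 2.3 and is forced soon after; end at 2.5. Pushing the lever's post sideways takes 1 to 4 N until tight; 8 to 12 N is properly tight, over 15 N forced
- firebrick: bystander: terracotta soldering brick 62 x 34 x 24 mm, origin under its centre
- ring_blank: bystander: steel ring 36 mm across, 10 mm high, origin under its centre
- bangle: bystander: aluminium bangle 66 mm across, 16 mm high, origin under its centre
- bowl: bystander: terracotta bowl 120 mm across, 45 mm high, origin under its centre
- gem_tray: bystander: clear tray 90 x 120 x 22 mm, origin under its centre
- flux_jar: bystander: amber jar 50 mm across, 60 mm high, origin under its centre
- hammer: bystander: small hammer lying on the bench
- bench_block: bystander: steel block 70 x 70 x 22 mm, origin under its centre
- lever_post (a point): middle of the lever's upright round post, 12 mm thick, from 57 to 91 mm above the bench (this point at 75 mm), 45 mm from the cam axis. The lever, a flat bar under the post, 51 to 57 mm above the bench, points 60 degrees to the right of the holder's +x (towards +x, -y) at cam angle 0 and swings clockwise with it, ending above the pin. A brass mark on the round cap points to the cam's mouth
Mind the look-alikes: they are no part of the job. What is shaped like the pin but green or yellow is not meant.

How it is judged:
By the outcome, as a careful person would: the job done as asked, in the order asked, and still so for the second after the job is handed in, with the robot touching nothing.
It also fails if it takes over 72 s, if anything falls off the work surface, if the arm or the gripper's body presses on something with over 40 N, if the wrist force passes 120 N, or if a joint passes its speed limit or range.

### The arm

A 6-joint arm with a two-finger parallel gripper is mounted at the origin on the work surface. World frame = base frame: x ahead of the robot, y to its left, z up, the work surface at z = 0. Lengths are in m, angles in degrees, forces in N, time in s.
With the tool pointing down it reaches from about 0.4 to 0.825 m from the base axis. Payload 7 kg.
Tool frame: the origin (TCP) lies midway between the tips of the shut fingers; the grasp point (between the pads) lies 19 mm behind it (ctrl.hold_point_z is the distance from the TCP to the grasp point, in m); z points along the fingers, y is the line along which they close (so a half turn about z gives the same grasp; the last joint's range is limited). The gripper opens to 88 mm and grips with 3 to 60 N. Pads are 19 mm wide; open, the fingers measure 130 mm over their backs; the gripper's body (78 mm by 193 mm) begins 47 mm behind the grasp point.
Start: joints at [-51.503, 20.546, 0.682, 0, -70.136, -16.507], TCP at [0.253, -0.626, 0.227] pointing down, gripper open.
Joint ranges: [-176.03, 176.03], [-82.01, 121.73], [-58.28, 71.71], [-173.87, 95.51], [-174.79, -0.11], [-173.66, 173.66]. Speed limits (degrees/s): [136.94, 136.94, 172.46, 180, 180, 180].

### API

Orientations are given as [roll, pitch, yaw] about the fixed x, y, z axes, in that order (R = Rz(yaw) Ry(pitch) Rx(roll)).
In Python, from plant import ctrl gives the robot as it stands.
- The arm moves only by the tool apply_moves, never from a script. Its argument "deltas" is a list of rows, each an object with "fingers": the finger opening in mm, from 0 to 87.6; "delta_pos": the shift along the tool's x, y, z in mm, a list of three; "angular": the turn, a rotation vector about the tool's x, y, z in degrees, a list of three. A call has 1 to 10 rows; each row is the pose to reach, as a shift and turn from the pose commanded when the call began, along the tool's axes at that moment; what a row does not reach only later rows make up. A row lasts 1/10 s, in which the tool goes at most 50 mm and 8.59 degrees, less where a joint would pass 70% of its speed; a pose out of reach is approached as far as the arm can. A call with a gripper value outside its range is refused whole. The fingers move at their own pace and stop on an object; the grip force is fixed at half the most. Time passes only in rows, so rows that repeat a pose let the fingers close. It gives the time, the measured TCP pose, the force, the opening and the grip force at its end, in the units of the state.
- ctrl.get_obs(): the state, without advancing time (a new reading comes with each control period).
- ctrl.snapshot(name): name is "scene" or "top"; returns the picture (384x512x3 uint8, red, green, blue); there is no depth.
- ctrl.camera_params(name): a dict with "fx", "fy", "cx", "cy" (pixels), "dist_coeffs" ([k1, k2, p1, p2, k3] as OpenCV has them; the pictures are not rectified), "cam_to_world" (4x4, takes a point from camera to world coordinates). Camera axes: x right, y up, looking along -z (the intrinsics and any distortion apply to the point x, -y, -z); pixel columns grow to the right and rows downward; lengths in m; the calibration is good to about 2 mm. A picture is of the moment at which its call begins. camera_params takes no time and is no camera call.
- ctrl.close_job(): hands the job in; it is judged then, once.
The state is a dict: "clock": time; "joint_pos": joint angles; "qvel": joint speeds; "tau": joint torques, N m; "tool_pos": TCP position; "orientation": TCP orientation; "force": force on the tool from outside, world axes, zero at the start; "moment": the same for the moment, N m; "opening": finger opening in m; "gripper_force": force on a finger pad.
Only numpy, scipy, OpenCV 4.12 (cv2) and the standard library are available. Lean on these libraries where they do the work, as an engineer would, in place of code of your own. Each camera call takes 0.05 s, during which the arm holds its last target. There are 200 camera calls.

## Working session

There is one attempt and no reset: what is moved stays moved. The work goes in short steps, Python scripts to look and compute and a tool call to move; the robot and the scene stay as the last step left them, time stands still between calls to the robot, and variables do not carry over. Pictures are saved under pics/ and viewed, at most 10 in all, crops included, and the job is handed in when it is done.

Besides the shell and the picture viewer there is one more tool, called in YAML: its name, and indented under it one key for each argument. apply_moves: Moves the arm, as the interface text tells. Its arguments: {"type":"object","properties":{"deltas":{"type":"array"}},"required":["deltas"]}

```bash
ls; mkdir -p pics
cat > h.py <<'E'
import numpy as np, cv2
from plant import ctrl
def snap(name,fn):
    im=ctrl.snapshot(name); cv2.imwrite('pics/'+fn,cv2.cvtColor(im,cv2.COLOR_RGB2BGR)); return im
def KD(name):
    p=ctrl.camera_params(name); K=np.array([[p['fx'],0,p['cx']],[0,p['fy'],p['cy']],[0,0,1]]); return K,np.array(p['dist_coeffs'],float),np.array(p['cam_to_world'])
def ray(name,uv):
    K,D,T=KD(name); q=cv2.undistortPoints(np.array(uv,float).reshape(-1,1,2),K,D).reshape(-1,2)
    d=np.c_[q[:,0],-q[:,1],-np.ones(len(q))]@T[:3,:3].T
    return T[:3,3],d
def onz(name,uv,z):
    o,d=ray(name,uv); return o+d*((z-o[2])/d[:,2])[:,None]
def proj(name,P):
    K,D,T=KD(name); P=np.atleast_2d(P); c=(P-T[:3,3])@T[:3,:3]; c=c*[1,-1,-1]
    return cv2.projectPoints(c.reshape(-1,1,3),np.zeros(3),np.zeros(3),K,D)[0].reshape(-1,2)
E
python3 - <<'E'
from h import *
a=snap('scene','s0.png');b=snap('top','t0.png')
print(ctrl.get_obs())
for n in('scene','top'):print(KD(n))
E
```

```text
pics
{'clock': 0.1, 'joint_pos': array([-5.15019218e+01,  2.05855131e+01,  6.38211222e-01, -1.91056168e-02,
       -7.01347842e+01, -1.65084106e+01]), 'qvel': array([ 0.03814345, -0.13444278, -0.04240503, -0.06946952,  0.03053635,
        0.04172527]), 'tau': array([ 3.44274449e-04, -5.84161234e+01,  2.93752027e+01,  7.01552510e+00,
        1.02232632e-02, -5.21449192e-05]), 'tool_pos': array([ 0.25257846, -0.62548423,  0.22572642]), 'orientation': array([ 1.79916193e+02, -6.10643330e-03, -1.58016833e+02]), 'force': array([-0.54184465,  0.63153231, -0.00209839]), 'moment': array([ 0.02501661,  0.03472574, -0.02933559]), 'gripper_force': 0.0, 'opening': 0.08772894854039766}
(array([[467.94505803,   0.        , 259.02459013],
       [  0.        , 467.94505803, 193.98080855],
       [  0.        ,   0.        ,   1.        ]]), array([-0.05172825,  0.        ,  0.        ,  0.        ,  0.        ]), array([[-0.29109639, -0.51747972,  0.80465995,  1.53508981],
       [ 0.95666961, -0.16342314,  0.24098989,  0.31114406],
       [ 0.00679268,  0.83994501,  0.54262901,  0.74829732],
       [ 0.        ,  0.        ,  0.        ,  1.        ]]))
(array([[447.05406419,   0.        , 256.59985303],
       [  0.        , 447.05406419, 190.65606943],
       [  0.        ,   0.        ,   1.        ]]), array([-0.05380632,  0.        ,  0.        ,  0.        ,  0.        ]), array([[-0.00250752,  0.99322753, -0.11615844,  0.38907326],
       [-0.999948  , -0.00134226,  0.01010876,  0.00552297],
       [ 0.00988438,  0.11617774,  0.99317925,  1.28729687],
       [ 0.        ,  0.        ,  0.        ,  1.        ]]))
```

View pics/s0.png

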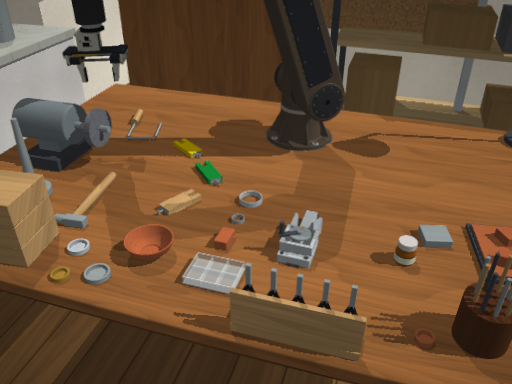

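View pics/t0.png

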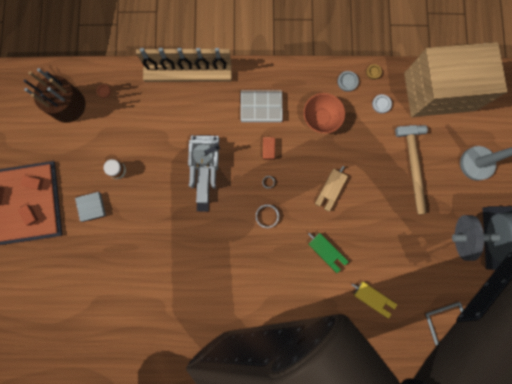

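Look-alikes: bare-wood slab at top (333,188), green (328,252) and yellow (375,299). I choose the bare wood one; the tail stud points to upper right (345,168). The holder is at top (204,165), with its tongue towards the robot at (203,205). I'll check both in one enlarged crop.

Run:
```python
from h import *
t=cv2.imread('pics/t0.png');s=cv2.imread('pics/s0.png')
r=lambda i,y,x,h,w,f:cv2.resize(i[y:y+h,x:x+w],None,fx=f,fy=f,interpolation=cv2.INTER_CUBIC)
a=r(t,125,175,90,60,6.0) # 360x540 holder top
b=r(t,160,310,55,45,6.0) # 270x330 pin top
c=r(s,205,270,66,64,3.3)
W=np.zeros((540,640,3),np.uint8);W[:540,:360]=a;W[:330,365:635]=b;W[322:322+c.shape[0],365:365+c.shape[1]]=c
cv2.imwrite('pics/c1.png',W)
```

```text
(no output)
```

View pics/c1.png

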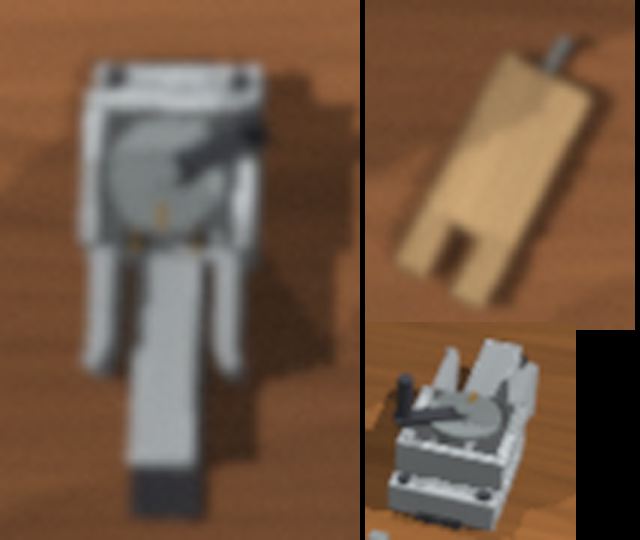

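Run:
```python
from h import *
np.set_printoptions(precision=4,suppress=True)
t=cv2.imread('pics/t0.png')
hsv=cv2.cvtColor(t,cv2.COLOR_BGR2HSV)
roi=hsv[160:215,310:355]; print(roi[25,20],roi[3,3],roi[40,40])
m=(((roi[...,2]>150)&(roi[...,0]>8)&(roi[...,0]<26))*255).astype(np.uint8)
n,l,st,ce=cv2.connectedComponentsWithStats(m);k=1+np.argmax(st[1:,4]);print(st[k],ce[k])
c=cv2.findContours((l==k).astype(np.uint8),0,2)[0][0]
c=c.reshape(-1,2)+[310,160]
P=onz('top',c,0.018)[:,:2]
r=cv2.minAreaRect((P*1000).astype(np.float32));print('pin rect',r,cv2.boxPoints(r))
print('stud tip',onz('top',[[310+200/6,160+40/6],[310+(567-365)/6,160+40/6]],.012))
o=np.array([175,125])
f=lambda n,xy,z:print(n,onz('top',o+np.array(xy)/6,z)[:, :2]*1000)
f('cap',[[165,175]],.051);f('mark',[[162,216]],.051)
f('cheekends',[[98,372],[230,375]],.046)
f('tongue end L,R',[[130,465],[200,465]],.03);f('tongue bottom?',[[132,515],[202,515]],.0);f('tongue in',[[147,250],[203,250]],.03)
f('house back',[[97,65],[262,65]],.048);f('house front',[[82,240],[255,240]],.048)
f('post',[[258,130]],.091)
```

```text
[ 17 106 198] [ 12 150 114] [ 12 152 143]
[  6  11  31  40 535] [21.6505 28.8822]
pin rect ((540.6058959960938, -221.09197998046875), (45.158912658691406, 113.41024017333984), 61.12627029418945) [[ 480.0468 -213.4827]
 [ 579.3586 -268.2463]
 [ 601.165  -228.7013]
 [ 501.8532 -173.9377]]
stud tip [[ 0.608  -0.2594  0.012 ]
 [ 0.608  -0.2604  0.012 ]]
cap [[637.146  144.7686]]
mark [[617.6461 145.9282]]
cheekends [[544.795  175.4563]
 [543.3009 113.8767]]
tongue end L,R [[502.6985 161.953 ]
 [502.6567 129.0164]]
tongue bottom? [[481.2889 164.4212]
 [481.248  130.7699]]
tongue in [[605.1516 155.2347]
 [605.1117 128.6357]]
house back [[690.6537 177.9162]
 [690.5233  99.9802]]
house front [[606.8542 183.6146]
 [606.7306 102.5737]]
post [[649.857   98.2679]]
```

Run:
```python
from h import *
np.set_printoptions(precision=1,suppress=True)
for n,fn,x0,y0,w,h in(('top','t0.png',180,125,50,90),('scene','s0.png',270,200,60,70)):
    g=cv2.cvtColor(cv2.imread('pics/'+fn),cv2.COLOR_BGR2GRAY)[y0:y0+h,x0:x0+w]
    L=cv2.createLineSegmentDetector().detect(cv2.resize(g,None,fx=4,fy=4,interpolation=cv2.INTER_CUBIC))[0][:,0]
    L=(L+.5)/4-.5
    print(n)
    for s in L:
        if np.hypot(*(s[2:]-s[:2]))<7:continue
        p=s.reshape(2,2)+[x0,y0]
        a=[onz(n,p,z)[:,:2]*1000 for z in(.03,.047)]
        d=a[0][1]-a[0][0]
        print(p.ravel(),'ang %.1f'%np.degrees(np.arctan2(d[1],d[0])),'z30',a[0].ravel(),'z47',a[1].ravel())
```

```text
top
[216.5 166.  217.4 151.6] ang -3.0 z30 [607.  106.9 648.7 104.7] z47 [604.1 105.5 645.2 103.4]
[206.8 202.3 207.7 167.9] ang -0.9 z30 [503.4 133.3 601.6 131.8] z47 [501.8 131.6 598.7 130.1]
[198.3 175.5 195.5 195.5] ang 172.9 z30 [579.8 158.5 522.6 165.6] z47 [577.3 156.4 520.8 163.4]
[213.2 156.3 213.4 164.8] ang -178.4 z30 [635.  116.4 610.5 115.7] z47 [631.7 114.9 607.5 114.3]
[195.7 202.  206.7 202.1] ang -90.4 z30 [504.  164.6 503.8 133.7] z47 [502.5 162.5 502.2 132. ]
[188.6 139.8 187.4 164.2] ang 178.2 z30 [683.4 187.6 612.4 189.8] z47 [679.4 185.1 609.3 187.3]
[210.3 167.9 210.5 187. ] ang -178.8 z30 [601.5 124.4 546.8 123.3] z47 [598.6 122.8 544.7 121.7]
[192.3 142.6 202.9 142.4] ang -89.1 z30 [675.1 176.9 675.6 146.4] z47 [671.2 174.5 671.7 144.5]
[214.1 185.7 214.4 166.6] ang -0.4 z30 [550.4 113.3 605.1 112.9] z47 [548.2 111.8 602.2 111.4]
[212.9 135.3 196.3 135.4] ang 90.4 z30 [696.5 117.9 696.2 165.5] z47 [692.3 116.4 692.  163.4]
[190.5 159.2 191.8 142.6] ang -3.5 z30 [626.9 181.1 675.1 178.2] z47 [623.7 178.8 671.2 175.9]
[203.2 142.8 217.6 142.8] ang -90.0 z30 [67
[... 1847 characters left out ...]
47 [632.8 117.6 624.7 134.8]
[295.  212.5 289.8 223.7] ang -1.5 z30 [528.2 110.3 581.1 108.9] z47 [552.1 115.  603.7 113.6]
[316.5 247.3 318.2 235.7] ang -174.2 z30 [654.7 193.2 608.9 188.5] z47 [675.5 196.  630.8 191.4]
[320.6 232.5 322.2 217.9] ang -173.1 z30 [594.3 191.8 530.6 184.1] z47 [616.6 194.6 554.4 187.1]
[297.  239.2 306.7 239.1] ang 108.0 z30 [638.3 141.1 630.9 163.9] z47 [659.5 145.1 652.3 167.4]
[298.  267.9 283.6 264.6] ang -91.9 z30 [740.  167.1 738.9 132.9] z47 [758.8 170.5 757.7 137.1]
[285.6 262.1 298.5 264.9] ang 88.6 z30 [729.1 135.3 729.8 166. ] z47 [748.2 139.4 748.9 169.4]
[271.6 237.1 274.9 230.3] ang 179.3 z30 [649.   79.3 619.7  79.6] z47 [669.9  84.8 641.4  85.1]
```

The crop confirms bare wood, fork at lower left and stud at upper right. Pin is at about (541,-221) mm, yaw -29°. Holder: tongue end at about (505,149.5), yaw about -1.7°, cam mark pointing to the mouth.

```bash
cat >> h.py <<'E'
from scipy.spatial.transform import Rotation as R
def go(p,yaw,base=None):
    "delta in tool axes (mm, deg) to TCP p (mm), tool down with yaw; base: commanded (pos mm, yaw) if known"
    o=ctrl.get_obs(); 
    p0=o['tool_pos']*1000 if base is None else np.array(base[0],float)
    R0=R.from_euler('xyz',o['orientation'] if base is None else [180,0,base[1]],degrees=True)
    R1=R.from_euler('xyz',[180,0,yaw],degrees=True)
    print('delta',np.round(R0.inv().apply(np.array(p)-p0),1),'ang',np.round((R0.inv()*R1).as_rotvec(degrees=True),1))
E
python3 - <<'E'
from h import *
go([523,-211.4,110],151.1,([253,-626,227],-158))
# post by two rays
s=[282.1,222.5];t=[175+258/6,125+130/6]
a,d=ray('scene',[s]);b,e=ray('top',[t]);d=d[0];e=e[0]
k=np.linalg.lstsq(np.c_[d,-e],b-a,rcond=None)[0];print(a+k[0]*d,b+k[1]*e)
print(proj('scene',[.65,.1,.091]),proj('top',[.65,.1,.091]))
E
```

```text
delta [-405.7  283.3  117. ] ang [-0.  -0.  50.9]
[0.6505188  0.10463963 0.08161378] [0.65193121 0.09900562 0.08148489]
[[280.41009889 218.86962235]] [[217.36503474 146.61602016]]
```

apply_moves:
  deltas:
    - {"fingers":87,"delta_pos":[-405,283,77],"angular":[0,0,51]}
    - {"fingers":80,"delta_pos":[-405,283,77],"angular":[0,0,51]}
    - {"fingers":80,"delta_pos":[-405,283,77],"angular":[0,0,51]}
    - {"fingers":80,"delta_pos":[-405,283,77],"angular":[0,0,51]}
    - {"fingers":80,"delta_pos":[-405,283,77],"angular":[0,0,51]}
    - {"fingers":80,"delta_pos":[-405,283,77],"angular":[0,0,51]}
    - {"fingers":80,"delta_pos":[-405,283,77],"angular":[0,0,51]}
    - {"fingers":80,"delta_pos":[-405,283,77],"angular":[0,0,51]}
    - {"fingers":80,"delta_pos":[-405,283,77],"angular":[0,0,51]}
    - {"fingers":80,"delta_pos":[-405,283,77],"angular":[0,0,51]}

```text
clock: 1.1
tool_pos: [0.513, -0.2251, 0.1521]
orientation: [180.0, -0.0, 151.0]
force: [1.3, -0.4, 0.3]
opening: 0.08
gripper_force: 0.0
```

Run:
```python
from h import *
a=proj('top',[[.5231,-.2114,.018],[.5406,-.2211,.018]]);print(a)
go([523,-211.4,3],151.1)
```

```text
[[327.85027183 195.56389651]
 [331.08892269 189.49153371]]
delta [ -2.1  16.9 149.1] ang [ 0.  -0.  -0.1]
```

apply_moves:
  deltas:
    - {"fingers":80,"delta_pos":[0,0,0],"angular":[0,0,0]}
    - {"fingers":80,"delta_pos":[0,0,0],"angular":[0,0,0]}

```text
clock: 1.3
tool_pos: [0.5126, -0.2258, 0.1518]
orientation: [-180.0, -0.1, 151.1]
force: [-0.2, -0.8, -0.1]
opening: 0.0803
gripper_force: 0.0
```

Run:
```python
from h import *
go([523,-211.4,3],151.1)
```

```text
delta [ -2.3  17.7 148.8] ang [-0.  -0.1  0. ]
```

apply_moves:
  deltas:
    - {"fingers":80,"delta_pos":[-2.3,17.7,40],"angular":[0,0,0]}
    - {"fingers":80,"delta_pos":[-2.3,17.7,80],"angular":[0,0,0]}
    - {"fingers":80,"delta_pos":[-2.3,17.7,110],"angular":[0,0,0]}
    - {"fingers":80,"delta_pos":[-2.3,17.7,130],"angular":[0,0,0]}
    - {"fingers":80,"delta_pos":[-2.3,17.7,143],"angular":[0,0,0]}
    - {"fingers":80,"delta_pos":[-2.3,17.7,148],"angular":[0,0,0]}
    - {"fingers":80,"delta_pos":[-2.3,17.7,148],"angular":[0,0,0]}
    - {"fingers":55,"delta_pos":[-2.3,17.7,148],"angular":[0,0,0]}
    - {"fingers":55,"delta_pos":[-2.3,17.7,148],"angular":[0,0,0]}

```text
clock: 2.2
tool_pos: [0.5238, -0.2129, 0.0056]
orientation: [180.0, 0.1, 151.0]
force: [0.3, 0.1, 0.0]
opening: 0.0692
gripper_force: 0.0
```

Run:
```python
from h import *
im=snap('scene','s1.png'); im2=snap('top','t1.png')
a=cv2.imread('pics/s1.png')[150:250,120:245];b=cv2.imread('pics/t1.png')[140:240,290:390]
W=np.hstack([cv2.resize(a,None,fx=4,fy=4),cv2.resize(b,(400,400))]);cv2.imwrite('pics/c2.png',cv2.resize(W,(790,350)))
```

```text
(no output)
```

View pics/c2.png

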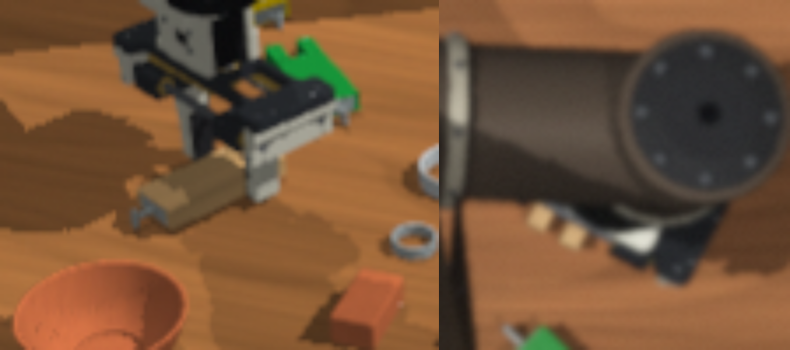

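The fingers straddle the pin near the middle/fork side, clear of everything. Closing.

apply_moves:
  deltas:
    - {"fingers":55,"delta_pos":[0,0,2],"angular":[0,0,0]}
    - {"fingers":40,"delta_pos":[0,0,2],"angular":[0,0,0]}
    - {"fingers":40,"delta_pos":[0,0,2],"angular":[0,0,0]}
    - {"fingers":40,"delta_pos":[0,0,2],"angular":[0,0,0]}
    - {"fingers":40,"delta_pos":[0,0,2],"angular":[0,0,0]}
    - {"fingers":40,"delta_pos":[0,0,2],"angular":[0,0,0]}
    - {"fingers":40,"delta_pos":[0,0,2],"angular":[0,0,0]}

```text
clock: 3.0
tool_pos: [0.5231, -0.2126, 0.0024]
orientation: [180.0, 0.0, 151.0]
force: [-0.7, 0.5, 0.3]
opening: 0.046
gripper_force: 29.9
```

Run:
```python
from h import *
go([467.1,150.4,70],178.3)
```

```text
delta [225.  290.4 -67.5] ang [  0.    0.  -27.3]
```

apply_moves:
  deltas:
    - {"fingers":40,"delta_pos":[0,0,-20],"angular":[0,0,0]}
    - {"fingers":40,"delta_pos":[0,0,-60],"angular":[0,0,0]}
    - {"fingers":40,"delta_pos":[25,33,-67.5],"angular":[0,0,-3]}
    - {"fingers":40,"delta_pos":[50,65,-67.5],"angular":[0,0,-6]}
    - {"fingers":40,"delta_pos":[80,103,-67.5],"angular":[0,0,-11]}
    - {"fingers":40,"delta_pos":[110,142,-67.5],"angular":[0,0,-16]}
    - {"fingers":40,"delta_pos":[140,181,-67.5],"angular":[0,0,-21]}
    - {"fingers":40,"delta_pos":[170,219,-67.5],"angular":[0,0,-26]}
    - {"fingers":40,"delta_pos":[195,252,-67.5],"angular":[0,0,-27.3]}
    - {"fingers":40,"delta_pos":[215,277,-67.5],"angular":[0,0,-27.3]}

```text
clock: 4.0
tool_pos: [0.4687, 0.136, 0.07]
orientation: [180.0, 0.0, 178.4]
force: [0.2, 0.5, -1.4]
opening: 0.0456
gripper_force: 29.9
```

apply_moves:
  deltas:
    - {"fingers":40,"delta_pos":[0,0,0],"angular":[0,0,0]}
    - {"fingers":40,"delta_pos":[0,0,0],"angular":[0,0,0]}
    - {"fingers":40,"delta_pos":[0,0,0],"angular":[0,0,0]}

```text
clock: 4.3
tool_pos: [0.469, 0.1331, 0.0697]
orientation: [-180.0, -0.0, 178.3]
force: [0.6, 0.0, -1.3]
opening: 0.0457
gripper_force: 29.9
```

Run:
```python
from h import *
go([467.1,150.4,36.5],178.3)
print(ctrl.get_obs()['joint_pos'])
snap('scene','s2.png');snap('top','t2.png')
a=cv2.imread('pics/s2.png')[160:270,255:345];b=cv2.imread('pics/t2.png')[120:230,160:250]
W=np.hstack([cv2.resize(x,(400,489),interpolation=cv2.INTER_CUBIC) for x in(a,b)]);cv2.imwrite('pics/c3.png',W)
```

```text
delta [ 2.4 17.2 33.2] ang [-0. -0. -0.]
[ 3.90091388e+01  1.26176398e+01 -3.42187170e+01 -7.83073754e-03
 -4.32080745e+01 -1.30733728e+02]
```

View pics/c3.png

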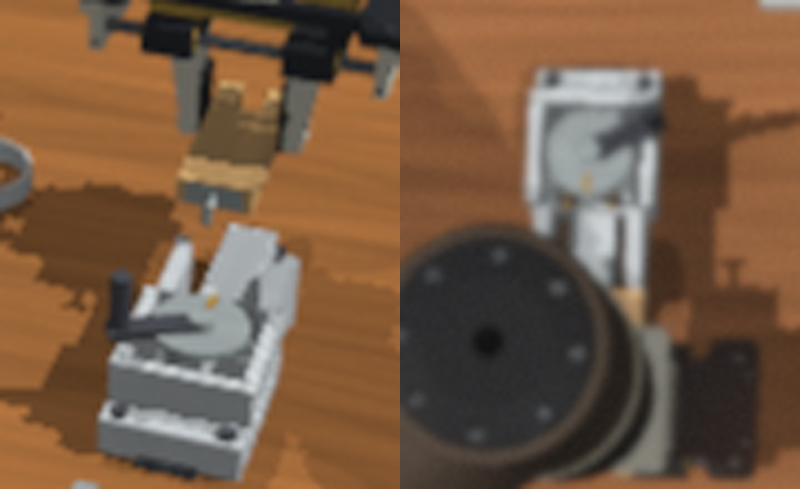

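The pin is held level, stud facing the mouth, about 17 mm short sideways as measured. Cam mark points to the mouth.

apply_moves:
  deltas:
    - {"fingers":40,"delta_pos":[2.4,10,8],"angular":[0,0,0]}
    - {"fingers":40,"delta_pos":[2.4,17.2,16],"angular":[0,0,0]}
    - {"fingers":40,"delta_pos":[2.4,17.2,24],"angular":[0,0,0]}
    - {"fingers":40,"delta_pos":[2.4,17.2,28],"angular":[0,0,0]}
    - {"fingers":40,"delta_pos":[2.4,17.2,28],"angular":[0,0,0]}
    - {"fingers":40,"delta_pos":[2.4,17.2,28],"angular":[0,0,0]}

```text
clock: 5.0
tool_pos: [0.4674, 0.1509, 0.0417]
orientation: [-180.0, -0.0, 178.3]
force: [-0.5, -0.1, -1.5]
opening: 0.0459
gripper_force: 29.9
```

Run:
```python
from h import *
o=ctrl.get_obs();p=o['tool_pos']
snap('scene','s3.png')
x0,y0,w,h=265,165,70,80
a=cv2.resize(cv2.imread('pics/s3.png')[y0:y0+h,x0:x0+w],None,fx=7,fy=7,interpolation=cv2.INTER_CUBIC)
u=np.array([np.cos(np.radians(-1.7)),np.sin(np.radians(-1.7)),0]);v=np.array([-u[1],u[0],0])
z0=p[2]-.0024
pts=[p*[1,1,0]+u*.0775+s*v*.023+[0,0,z0+k] for s in(-1,1) for k in(0,.018)]
O=np.array([.639,.1453,0])
pts+=[O-u*.09+s*v*.0242+[0,0,.046] for s in(-1,1)]+[O-u*.034+s*v*.0242+[0,0,.046] for s in(-1,1)]
pts+=[O-u*.134+s*v*.015+[0,0,.03] for s in(-1,1)]
q=proj('scene',np.array(pts))
for i,(c,r) in enumerate(q):
    cv2.circle(a,(int((c-x0+.5)*7),int((r-y0+.5)*7)),3,[(255,0,0),(0,0,255),(0,255,0)][0 if i<4 else 1 if i<8 else 2],-1)
cv2.imwrite('pics/c4.png',a);print(p,z0)
```

```text
[0.46738702 0.15085994 0.0417196 ] 0.039319603979658384
```

View pics/c4.png

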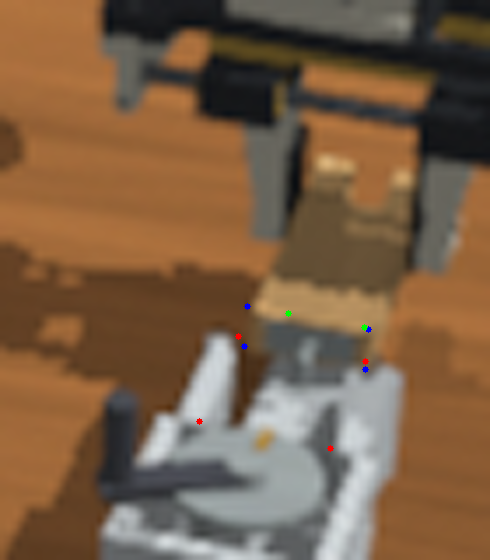

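Run:
```python
from h import *
np.set_printoptions(precision=1,suppress=True)
p=ctrl.get_obs()['tool_pos']*1000
x0,y0,w,h=290,180,45,48
g=cv2.cvtColor(cv2.imread('pics/s3.png'),cv2.COLOR_BGR2GRAY)[y0:y0+h,x0:x0+w]
L=cv2.createLineSegmentDetector().detect(cv2.resize(g,None,fx=6,fy=6,interpolation=cv2.INTER_CUBIC))[0][:,0]
L=(L+.5)/6-.5
u=np.radians(-1.7);u=np.array([[np.cos(u),np.sin(u)],[-np.sin(u),np.cos(u)]])
for s in L:
    if np.hypot(*(s[2:]-s[:2]))<4:continue
    q=s.reshape(2,2)+[x0,y0]
    f=lambda z,o:((onz('scene',q,z)[:,:2]*1000-o)@u.T).ravel()
    print((q.ravel()-[265,165,265,165]+.5)*7,'pintop rel TCP',f(.0573,p[:2]),'tongue/holder z30',f(.03,[639,145.3]),'z46',f(.046,[639,145.3]))
```

```text
[255.7 399.7 241.  428.9] pintop rel TCP [133.1  -5.7 151.7  -6.3] tongue/holder z30 [-75.1 -12.9 -55.8 -13.5] z46 [-53.6  -8.4 -34.8  -9. ]
[228.5 409.9 236.  339.6] pintop rel TCP [142.2 -13.4  99.4 -21.8] tongue/holder z30 [ -65.7  -20.9 -110.2  -29.6] z46 [-44.3 -16.1 -87.9 -24.7]
[212.4 336.9 177.8 415. ] pintop rel TCP [100.5 -30.4 151.1 -29.6] tongue/holder z30 [-109.1  -38.6  -56.5  -37.7] z46 [-86.8 -33.4 -35.4 -32.6]
[273.6 377.2 252.7 397.1] pintop rel TCP [117.7  -3.  132.   -7.1] tongue/holder z30 [-91.2 -10.1 -76.3 -14.4] z46 [-69.3  -5.6 -54.8  -9.8]
[340.6 405.2 338.4 439.2] pintop rel TCP [126.4  23.7 146.4  27.6] tongue/holder z30 [-82.1  17.7 -61.4  21.7] z46 [-60.4  21.6 -40.2  25.5]
[411.9 182.1 420.5 126.6] pintop rel TCP [-28.   16.7 -70.5  11.1] tongue/holder z30 [-242.6   10.3 -286.8    4.6] z46 [-217.4   14.4 -260.5    8.8]
[305.7 163.1 300.2 192.3] pintop rel TCP [-27.9 -26.3  -6.1 -23.3] tongue/holder z30 [-242.5  -34.4 -219.9  -31.2] z46 [-217.3  -29.3 -195.1  -26.2]
[270.3 128.8 197.5 116.6] pintop rel TCP [-48.6 -46.  -48.1 -76.4] tongue/holder z30 [-26
[... 1421 characters left out ...]
 TCP [-31.3 -34.2 -52.4 -36. ] tongue/holder z30 [-246.1  -42.5 -268.   -44.4] z46 [-220.8  -37.3 -242.2  -39.1]
[351.2 160.8 320.3 153.1] pintop rel TCP [-35.6  -9.6 -37.2 -22.6] tongue/holder z30 [-250.5  -17.  -252.2  -30.5] z46 [-225.1  -12.3 -226.7  -25.5]
[307.9 282.8 270.7 279.5] pintop rel TCP [ 54.5  -5.6  57.  -19.3] tongue/holder z30 [-156.8  -12.8 -154.3  -27.1] z46 [-133.5   -8.2 -131.   -22.2]
[396.  439.1 401.4 393.3] pintop rel TCP [139.7  46.7 112.3  42.7] tongue/holder z30 [-68.3  41.6 -96.8  37.4] z46 [-46.9  45.  -74.8  40.9]
[208.4 269.5 249.2 270.8] pintop rel TCP [ 58.2 -43.3  54.  -28.5] tongue/holder z30 [-153.1  -52.  -157.4  -36.6] z46 [-129.8  -46.6 -134.1  -31.5]
```

Tail, cheeks and grip agree within about 1 mm. Lowering onto the tongue.

apply_moves:
  deltas:
    - {"fingers":40,"delta_pos":[0,0,4],"angular":[0,0,0]}
    - {"fingers":40,"delta_pos":[0,0,7],"angular":[0,0,0]}
    - {"fingers":40,"delta_pos":[0,0,8],"angular":[0,0,0]}
    - {"fingers":40,"delta_pos":[0,0,8],"angular":[0,0,0]}
    - {"fingers":40,"delta_pos":[0,0,8],"angular":[0,0,0]}

```text
clock: 5.55
tool_pos: [0.4675, 0.1511, 0.0339]
orientation: [180.0, 0.0, 178.3]
force: [-0.7, -0.8, -1.6]
opening: 0.0457
gripper_force: 29.9
```

apply_moves:
  deltas:
    - {"fingers":40,"delta_pos":[-3,0,0.5],"angular":[0,0,0]}
    - {"fingers":40,"delta_pos":[-6,0,0.5],"angular":[0,0,0]}
    - {"fingers":40,"delta_pos":[-9,0,0.5],"angular":[0,0,0]}
    - {"fingers":40,"delta_pos":[-11,0,0.5],"angular":[0,0,0]}
    - {"fingers":40,"delta_pos":[-12,0,0.5],"angular":[0,0,0]}
    - {"fingers":40,"delta_pos":[-12,0,0.5],"angular":[0,0,0]}

```text
clock: 6.15
tool_pos: [0.4796, 0.1506, 0.0333]
orientation: [-180.0, -0.0, 178.3]
force: [0.1, -0.6, -1.7]
opening: 0.0459
gripper_force: 29.9
```

apply_moves:
  deltas:
    - {"fingers":40,"delta_pos":[-2,0,0.5],"angular":[0,0,0]}
    - {"fingers":40,"delta_pos":[-4,0,1],"angular":[0,0,0]}
    - {"fingers":40,"delta_pos":[-6,0,1.2],"angular":[0,0,0]}
    - {"fingers":40,"delta_pos":[-8,0,1.2],"angular":[0,0,0]}
    - {"fingers":40,"delta_pos":[-8,0,1.2],"angular":[0,0,0]}

```text
clock: 6.65
tool_pos: [0.4877, 0.1505, 0.0324]
orientation: [180.0, 0.0, 178.3]
force: [-1.8, -1.0, 2.8]
opening: 0.0457
gripper_force: 29.9
```

apply_moves:
  deltas:
    - {"fingers":40,"delta_pos":[-3,0,-0.2],"angular":[0,0,0]}
    - {"fingers":40,"delta_pos":[-6,0,-0.2],"angular":[0,0,0]}
    - {"fingers":40,"delta_pos":[-9,0,-0.2],"angular":[0,0,0]}
    - {"fingers":40,"delta_pos":[-12,0,-0.2],"angular":[0,0,0]}
    - {"fingers":40,"delta_pos":[-14,0,-0.2],"angular":[0,0,0]}
    - {"fingers":40,"delta_pos":[-14,0,-0.2],"angular":[0,0,0]}

```text
clock: 7.25
tool_pos: [0.5019, 0.1501, 0.0324]
orientation: [180.0, 0.0, 178.3]
force: [0.1, -1.1, 1.2]
opening: 0.0457
gripper_force: 29.9
```

apply_moves:
  deltas:
    - {"fingers":40,"delta_pos":[-3,0,0],"angular":[0,0,0]}
    - {"fingers":40,"delta_pos":[-6,0,0],"angular":[0,0,0]}
    - {"fingers":40,"delta_pos":[-9,0,0],"angular":[0,0,0]}
    - {"fingers":40,"delta_pos":[-12,0,0],"angular":[0,0,0]}
    - {"fingers":40,"delta_pos":[-15,0,0],"angular":[0,0,0]}
    - {"fingers":40,"delta_pos":[-16,0,0],"angular":[0,0,0]}
    - {"fingers":40,"delta_pos":[-16,0,0],"angular":[0,0,0]}

```text
clock: 7.95
tool_pos: [0.5178, 0.1496, 0.0324]
orientation: [180.0, 0.0, 178.3]
force: [-1.8, -1.0, 1.1]
opening: 0.046
gripper_force: 29.9
```

apply_moves:
  deltas:
    - {"fingers":40,"delta_pos":[-1,0,0],"angular":[0,0,0]}
    - {"fingers":40,"delta_pos":[-2,0,0],"angular":[0,0,0]}
    - {"fingers":40,"delta_pos":[-2.5,0,0],"angular":[0,0,0]}
    - {"fingers":40,"delta_pos":[-2.5,0,0],"angular":[0,0,0]}
    - {"fingers":40,"delta_pos":[-2.5,0,0],"angular":[0,0,0]}

```text
clock: 8.45
tool_pos: [0.5199, 0.1495, 0.0324]
orientation: [-180.0, -0.0, 178.3]
force: [-2.1, -0.6, 3.6]
opening: 0.0456
gripper_force: 29.9
```

apply_moves:
  deltas:
    - {"fingers":40,"delta_pos":[-1,0,0],"angular":[0,0,0]}
    - {"fingers":40,"delta_pos":[-2,0,0],"angular":[0,0,0]}
    - {"fingers":40,"delta_pos":[-2,0,0],"angular":[0,0,0]}
    - {"fingers":40,"delta_pos":[-2,0,0],"angular":[0,0,0]}

```text
clock: 8.85
tool_pos: [0.5221, 0.1494, 0.0324]
orientation: [180.0, 0.0, 178.3]
force: [-2.9, 0.2, 2.8]
opening: 0.0463
gripper_force: 29.9
```

apply_moves:
  deltas:
    - {"fingers":40,"delta_pos":[-1,0,0],"angular":[0,0,0]}
    - {"fingers":40,"delta_pos":[-2,0,0],"angular":[0,0,0]}
    - {"fingers":40,"delta_pos":[-2,0,0],"angular":[0,0,0]}
    - {"fingers":40,"delta_pos":[-2,0,0],"angular":[0,0,0]}

```text
clock: 9.25
tool_pos: [0.524, 0.1494, 0.0324]
orientation: [180.0, 0.0, 178.3]
force: [-2.3, 0.2, 3.2]
opening: 0.0456
gripper_force: 29.9
```

apply_moves:
  deltas:
    - {"fingers":40,"delta_pos":[-1,0,0],"angular":[0,0,0]}
    - {"fingers":40,"delta_pos":[-1,0,0],"angular":[0,0,0]}
    - {"fingers":40,"delta_pos":[-1,0,0],"angular":[0,0,0]}
    - {"fingers":40,"delta_pos":[-1,0,0],"angular":[0,0,0]}

```text
clock: 9.65
tool_pos: [0.525, 0.1493, 0.0324]
orientation: [180.0, 0.0, 178.3]
force: [-2.3, 0.1, 3.2]
opening: 0.0462
gripper_force: 29.9
```

apply_moves:
  deltas:
    - {"fingers":40,"delta_pos":[-1,0,0],"angular":[0,0,0]}
    - {"fingers":40,"delta_pos":[-1,0,0],"angular":[0,0,0]}
    - {"fingers":40,"delta_pos":[-1,0,0],"angular":[0,0,0]}
    - {"fingers":40,"delta_pos":[-1,0,0],"angular":[0,0,0]}

```text
clock: 10.05
tool_pos: [0.526, 0.1493, 0.0324]
orientation: [180.0, 0.0, 178.3]
force: [-2.8, -0.0, 4.5]
opening: 0.0462
gripper_force: 29.9
```

apply_moves:
  deltas:
    - {"fingers":40,"delta_pos":[-1,0,0],"angular":[0,0,0]}
    - {"fingers":40,"delta_pos":[-1,0,0],"angular":[0,0,0]}
    - {"fingers":40,"delta_pos":[-1,0,0],"angular":[0,0,0]}
    - {"fingers":40,"delta_pos":[-1,0,0],"angular":[0,0,0]}

```text
clock: 10.45
tool_pos: [0.5267, 0.1492, 0.0324]
orientation: [-180.0, -0.0, 178.3]
force: [-4.3, 0.1, 5.2]
opening: 0.0462
gripper_force: 29.9
```

apply_moves:
  deltas:
    - {"fingers":40,"delta_pos":[-0.6,0,-0.2],"angular":[0,0,0]}
    - {"fingers":40,"delta_pos":[-0.6,0,-0.2],"angular":[0,0,0]}
    - {"fingers":40,"delta_pos":[-0.6,0,-0.2],"angular":[0,0,0]}
    - {"fingers":40,"delta_pos":[-0.6,0,-0.2],"angular":[0,0,0]}

```text
clock: 10.85
tool_pos: [0.5275, 0.1492, 0.0324]
orientation: [-180.0, -0.0, 178.3]
force: [-3.3, -0.6, 0.3]
opening: 0.046
gripper_force: 29.9
```

Run:
```python
from h import *
snap('scene','s4.png');snap('top','t4.png')
a=cv2.imread('pics/s4.png')[190:260,270:335];b=cv2.imread('pics/t4.png')[125:205,175:235]
W=np.hstack([cv2.resize(a,(480,517),interpolation=cv2.INTER_CUBIC),cv2.resize(b,(320,517)[:2],interpolation=cv2.INTER_CUBIC)]);cv2.imwrite('pics/c5.png',W)
```

```text
(no output)
```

View pics/c5.png

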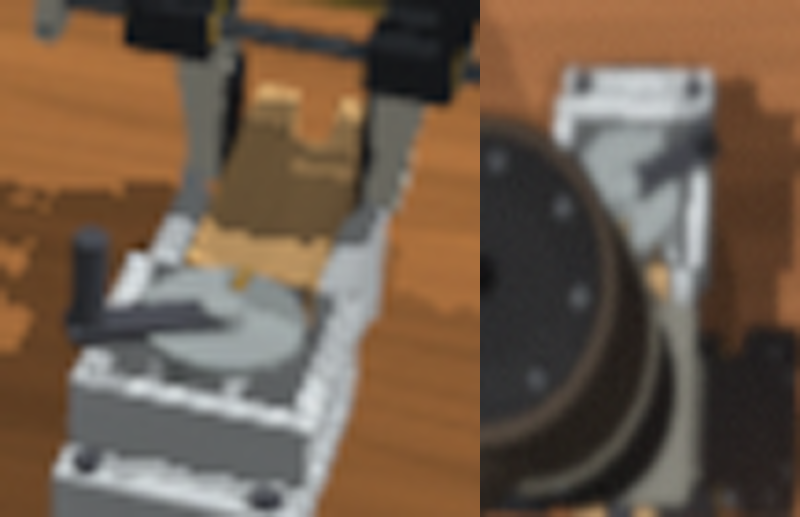

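The pin is fully between the cheeks, its tail at the cap and the lever untouched. One more small push to feel for the stop.

apply_moves:
  deltas:
    - {"fingers":40,"delta_pos":[-0.7,0,0],"angular":[0,0,0]}
    - {"fingers":40,"delta_pos":[-0.7,0,0],"angular":[0,0,0]}
    - {"fingers":40,"delta_pos":[-0.7,0,0],"angular":[0,0,0]}

```text
clock: 11.25
tool_pos: [0.5283, 0.1492, 0.0325]
orientation: [180.0, 0.0, 178.3]
force: [-1.2, -0.6, -1.4]
opening: 0.0458
gripper_force: 29.9
```

apply_moves:
  deltas:
    - {"fingers":40,"delta_pos":[-0.7,0,0.1],"angular":[0,0,0]}
    - {"fingers":40,"delta_pos":[-0.7,0,0.1],"angular":[0,0,0]}
    - {"fingers":40,"delta_pos":[-0.7,0,0.1],"angular":[0,0,0]}

```text
clock: 11.55
tool_pos: [0.5289, 0.1492, 0.0325]
orientation: [-180.0, -0.0, 178.3]
force: [-2.2, 0.3, -0.5]
opening: 0.0461
gripper_force: 29.9
```

apply_moves:
  deltas:
    - {"fingers":40,"delta_pos":[-0.7,0,0],"angular":[0,0,0]}
    - {"fingers":40,"delta_pos":[-0.7,0,0],"angular":[0,0,0]}
    - {"fingers":40,"delta_pos":[-0.7,0,0],"angular":[0,0,0]}

```text
clock: 11.85
tool_pos: [0.5297, 0.1492, 0.0325]
orientation: [180.0, 0.0, 178.3]
force: [-2.0, 0.0, -0.4]
opening: 0.0459
gripper_force: 29.9
```

apply_moves:
  deltas:
    - {"fingers":40,"delta_pos":[-0.7,0,0],"angular":[0,0,0]}
    - {"fingers":40,"delta_pos":[-0.7,0,0],"angular":[0,0,0]}
    - {"fingers":40,"delta_pos":[-0.7,0,0],"angular":[0,0,0]}

```text
clock: 12.15
tool_pos: [0.5303, 0.1492, 0.0325]
orientation: [180.0, 0.0, 178.3]
force: [-2.0, -0.1, -0.7]
opening: 0.0458
gripper_force: 29.9
```

apply_moves:
  deltas:
    - {"fingers":40,"delta_pos":[-0.7,0,0],"angular":[0,0,0]}
    - {"fingers":40,"delta_pos":[-0.7,0,0],"angular":[0,0,0]}
    - {"fingers":40,"delta_pos":[-0.7,0,0],"angular":[0,0,0]}

```text
clock: 12.45
tool_pos: [0.5306, 0.1491, 0.0324]
orientation: [-180.0, -0.0, 178.3]
force: [-6.1, 1.2, 0.3]
opening: 0.0456
gripper_force: 29.9
```

Firm stop felt at about 6 N. Releasing and lifting.

apply_moves:
  deltas:
    - {"fingers":48,"delta_pos":[0,0,0],"angular":[0,0,0]}
    - {"fingers":75,"delta_pos":[0,0,0],"angular":[0,0,0]}
    - {"fingers":75,"delta_pos":[0,0,0],"angular":[0,0,0]}
    - {"fingers":75,"delta_pos":[0,0,0],"angular":[0,0,0]}
    - {"fingers":75,"delta_pos":[0,0,-10],"angular":[0,0,0]}
    - {"fingers":75,"delta_pos":[0,0,-30],"angular":[0,0,0]}
    - {"fingers":40,"delta_pos":[0,0,-60],"angular":[0,0,0]}
    - {"fingers":0,"delta_pos":[0,0,-80],"angular":[0,0,0]}
    - {"fingers":0,"delta_pos":[0,0,-80],"angular":[0,0,0]}

```text
clock: 13.35
tool_pos: [0.533, 0.1502, 0.1165]
orientation: [179.8, 0.3, 178.3]
force: [-0.3, 0.8, 1.1]
opening: 0.0565
gripper_force: 0.0
```

Run:
```python
from h import *
go([679.5,111.2,112],18)
snap('scene','s5.png')
```

```text
delta [-147.5  -34.7    5.2] ang [  0.5  -0.2 160.3]
```

apply_moves:
  deltas:
    - {"fingers":0,"delta_pos":[-20,-5,0],"angular":[0,0,-8]}
    - {"fingers":0,"delta_pos":[-40,-10,0],"angular":[0,0,-16]}
    - {"fingers":0,"delta_pos":[-60,-15,0],"angular":[0,0,-24]}
    - {"fingers":0,"delta_pos":[-80,-20,0],"angular":[0,0,-32]}
    - {"fingers":0,"delta_pos":[-100,-25,0],"angular":[0,0,-40]}
    - {"fingers":0,"delta_pos":[-120,-30,0],"angular":[0,0,-48]}
    - {"fingers":0,"delta_pos":[-140,-33,0],"angular":[0,0,-56]}
    - {"fingers":0,"delta_pos":[-147,-35,0],"angular":[0,0,-64]}
    - {"fingers":0,"delta_pos":[-147,-35,0],"angular":[0,0,-72]}
    - {"fingers":0,"delta_pos":[-147,-35,0],"angular":[0,0,-80]}

```text
clock: 14.4
tool_pos: [0.6766, 0.1093, 0.1112]
orientation: [179.9, -0.1, -101.4]
force: [-0.2, 0.4, 0.3]
opening: 0.0005
gripper_force: 0.0
```

apply_moves:
  deltas:
    - {"fingers":0,"delta_pos":[0,0,0],"angular":[0,0,-80]}
    - {"fingers":0,"delta_pos":[0,0,0],"angular":[0,0,-80]}
    - {"fingers":0,"delta_pos":[0,0,0],"angular":[0,0,-80]}
    - {"fingers":0,"delta_pos":[0,0,0],"angular":[0,0,-80]}
    - {"fingers":0,"delta_pos":[0,0,0],"angular":[0,0,-80]}
    - {"fingers":0,"delta_pos":[0,0,0],"angular":[0,0,-80]}
    - {"fingers":0,"delta_pos":[0,0,0],"angular":[0,0,-80]}
    - {"fingers":0,"delta_pos":[0,0,0],"angular":[0,0,-80]}
    - {"fingers":0,"delta_pos":[0,0,0],"angular":[0,0,-80]}
    - {"fingers":0,"delta_pos":[0,0,0],"angular":[0,0,-80]}

```text
clock: 15.4
tool_pos: [0.6764, 0.1096, 0.1116]
orientation: [179.9, 0.1, -21.4]
force: [-0.1, 0.4, 0.2]
opening: 0.0005
gripper_force: 0.0
```

apply_moves:
  deltas:
    - {"fingers":0,"delta_pos":[0,0,0],"angular":[0,0,-40]}
    - {"fingers":0,"delta_pos":[0,0,0],"angular":[0,0,-40]}
    - {"fingers":0,"delta_pos":[0,0,0],"angular":[0,0,-40]}
    - {"fingers":0,"delta_pos":[0,0,0],"angular":[0,0,-40]}
    - {"fingers":0,"delta_pos":[0,0,0],"angular":[0,0,-40]}
    - {"fingers":0,"delta_pos":[0,0,0],"angular":[0,0,-40]}
    - {"fingers":0,"delta_pos":[0,0,0],"angular":[0,0,-40]}

```text
clock: 16.1
tool_pos: [0.6766, 0.1096, 0.112]
orientation: [180.0, 0.1, 18.1]
force: [-0.3, 0.7, 0.6]
opening: 0.0007
gripper_force: 0.0
```

Run:
```python
from h import *
go([679.5,111.2,66],18)
snap('scene','s6.png');snap('top','t6.png')
a=cv2.imread('pics/s6.png')[185:265,265:335];b=cv2.imread('pics/t6.png')[115:215,165:245]
W=np.hstack([cv2.resize(a,(455,520),interpolation=cv2.INTER_CUBIC),cv2.resize(b,(345,431),interpolation=cv2.INTER_CUBIC).copy() if 0 else cv2.resize(b,(345,520),interpolation=cv2.INTER_CUBIC)]);cv2.imwrite('pics/c6.png',W)
```

```text
delta [ 3.3 -0.6 45.9] ang [0.  0.1 0.1]
```

View pics/c6.png

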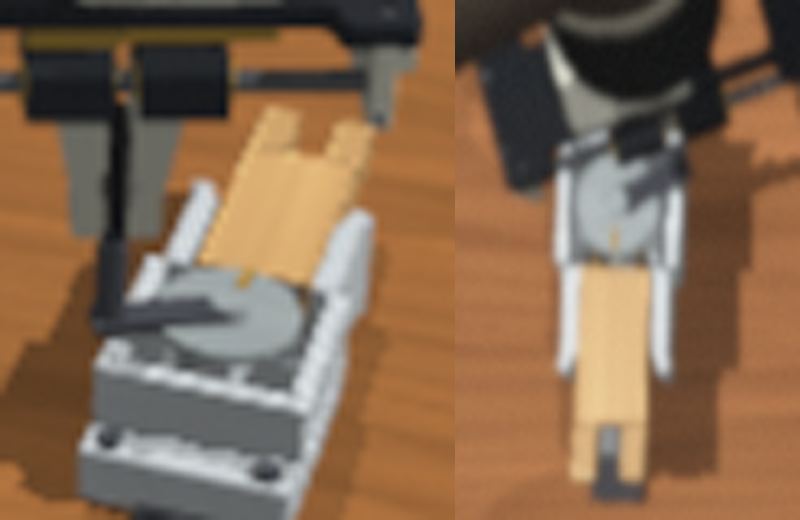

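The pin sits seated between the cheeks with its tail at the stops; cam still open, shut fingers above and beyond the post. Lowering behind the post.

apply_moves:
  deltas:
    - {"fingers":0,"delta_pos":[8,0,0],"angular":[0,0,0]}
    - {"fingers":0,"delta_pos":[8,0,15],"angular":[0,0,0]}
    - {"fingers":0,"delta_pos":[8,0,30],"angular":[0,0,0]}
    - {"fingers":0,"delta_pos":[8,0,42],"angular":[0,0,0]}
    - {"fingers":0,"delta_pos":[8,0,46],"angular":[0,0,0]}
    - {"fingers":0,"delta_pos":[8,0,46],"angular":[0,0,0]}

```text
clock: 16.8
tool_pos: [0.6838, 0.112, 0.065]
orientation: [180.0, 0.1, 18.3]
force: [-0.2, -0.2, -0.0]
opening: 0.0005
gripper_force: 0.0
```

apply_moves:
  deltas:
    - {"fingers":0,"delta_pos":[-3,0,0],"angular":[0,0,0]}
    - {"fingers":0,"delta_pos":[-6,0,0],"angular":[0,0,0]}
    - {"fingers":0,"delta_pos":[-8,0,0],"angular":[0,0,0]}
    - {"fingers":0,"delta_pos":[-8,0,0],"angular":[0,0,0]}

```text
clock: 17.2
tool_pos: [0.6768, 0.1098, 0.0672]
orientation: [-180.0, -0.0, 18.3]
force: [-0.3, 0.4, -0.2]
opening: 0.0005
gripper_force: 0.0
```

apply_moves:
  deltas:
    - {"fingers":0,"delta_pos":[-2,0,0],"angular":[0,0,0]}
    - {"fingers":0,"delta_pos":[-4,0,0],"angular":[0,0,0]}
    - {"fingers":0,"delta_pos":[-4,0,0],"angular":[0,0,0]}

```text
clock: 17.5
tool_pos: [0.6731, 0.1085, 0.0667]
orientation: [-180.0, -0.0, 18.3]
force: [-0.2, 1.0, 0.3]
opening: 0.0004
gripper_force: 0.1
```

apply_moves:
  deltas:
    - {"fingers":0,"delta_pos":[-4.1,1.6,0],"angular":[0,0,5]}
    - {"fingers":0,"delta_pos":[-8.2,2.9,0],"angular":[0,0,10]}
    - {"fingers":0,"delta_pos":[-12.5,3.8,0],"angular":[0,0,15]}
    - {"fingers":0,"delta_pos":[-12.5,3.8,0],"angular":[0,0,15]}
    - {"fingers":0,"delta_pos":[-12.5,3.8,0],"angular":[0,0,15]}

```text
clock: 18.0
tool_pos: [0.6624, 0.101, 0.0665]
orientation: [180.0, 0.0, 3.4]
force: [-0.3, -0.8, -0.4]
opening: 0.0006
gripper_force: 0.0
```

apply_moves:
  deltas:
    - {"fingers":0,"delta_pos":[-4.1,1.6,0],"angular":[0,0,5]}
    - {"fingers":0,"delta_pos":[-8.2,2.9,0],"angular":[0,0,10]}
    - {"fingers":0,"delta_pos":[-12.5,3.8,0],"angular":[0,0,15]}
    - {"fingers":0,"delta_pos":[-12.5,3.8,0],"angular":[0,0,15]}

```text
clock: 18.4
tool_pos: [0.65, 0.0965, 0.0665]
orientation: [180.0, 0.0, -11.7]
force: [0.0, 0.1, -1.1]
opening: 0.0005
gripper_force: 0.1
```

```bash
cat >> h.py <<'E'
def st():
    o=ctrl.get_obs(); y=o['orientation'][2]; a=np.radians(y); d=o['tool_pos'][:2]*1000-[639,145.3]
    ux=np.array([np.cos(a),np.sin(a)]); ur=np.array([np.sin(a),-np.cos(a)])
    print('yaw %.1f off %.1f rad %.1f z %.1f | F push-back %.1f radial %.1f z %.1f'%(y,d@ux,d@ur,o['tool_pos'][2]*1000,o['force'][:2]@ux,o['force'][:2]@ur,o['force'][2]),'Mz',o['moment'])
E
python3 -c "
from h import *
st();snap('scene','s7.png');snap('top','t7.png')
a=cv2.imread('pics/s7.png')[185:265,265:335];b=cv2.imread('pics/t7.png')[115:215,165:245]
cv2.imwrite('pics/c7.png',np.hstack([cv2.resize(a,(455,520),interpolation=cv2.INTER_CUBIC),cv2.resize(b,(345,431)),][:1]+[cv2.resize(b,(345,520),interpolation=cv2.INTER_CUBIC)]))"
```

```text
yaw -11.7 off 20.7 rad 45.6 z 66.5 | F push-back -0.0 radial -0.1 z -1.1 Mz [-0.07100341  0.05912251  0.03837333]
```

View pics/c7.png

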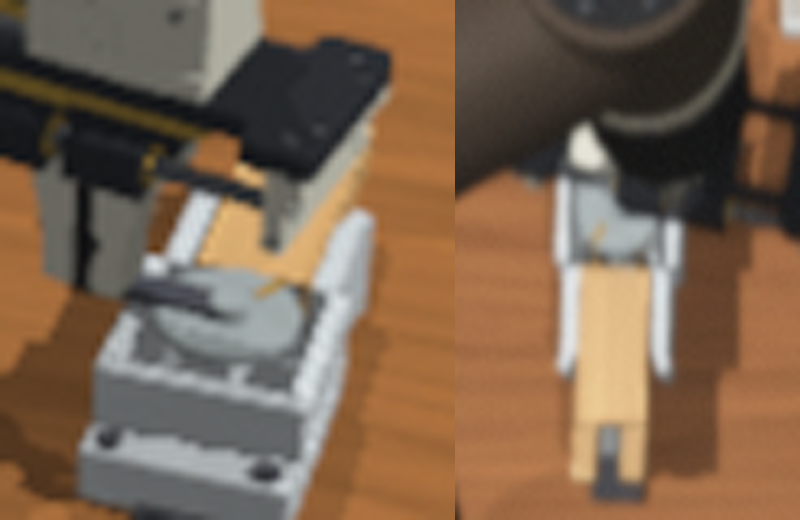

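The cam is turning (mark moved from (620,235) to (598,235) in the top half) and the pin is still seated. Continue along the arc.

apply_moves:
  deltas:
    - {"fingers":0,"delta_pos":[-4.1,1.6,0],"angular":[0,0,5]}
    - {"fingers":0,"delta_pos":[-8.2,2.9,0],"angular":[0,0,10]}
    - {"fingers":0,"delta_pos":[-12.5,3.8,0],"angular":[0,0,15]}
    - {"fingers":0,"delta_pos":[-12.5,3.8,0],"angular":[0,0,15]}
    - {"fingers":0,"delta_pos":[-12.5,3.8,0],"angular":[0,0,15]}

```text
clock: 19.0
tool_pos: [0.6372, 0.0954, 0.0664]
orientation: [180.0, 0.0, -26.5]
force: [-0.4, 0.1, -0.2]
opening: 0.0007
gripper_force: 0.0
```

```bash
python3 -c "
from h import *
st()"
```

```text
yaw -26.5 off 20.7 rad 45.4 z 66.4 | F push-back -0.4 radial 0.1 z -0.2 Mz [-0.05273403  0.12604047  0.03581387]
```

apply_moves:
  deltas:
    - {"fingers":0,"delta_pos":[-4.1,1.6,0],"angular":[0,0,5]}
    - {"fingers":0,"delta_pos":[-8.2,2.9,0],"angular":[0,0,10]}
    - {"fingers":0,"delta_pos":[-12.5,3.8,0],"angular":[0,0,15]}
    - {"fingers":0,"delta_pos":[-12.5,3.8,0],"angular":[0,0,15]}
    - {"fingers":0,"delta_pos":[-12.5,3.8,0],"angular":[0,0,15]}

```text
clock: 19.5
tool_pos: [0.6245, 0.0976, 0.0665]
orientation: [180.0, 0.0, -41.5]
force: [0.3, -0.3, 0.9]
opening: 0.0005
gripper_force: 0.0
```

```bash
python3 -c "
from h import *
st()"
```

```text
yaw -41.5 off 20.7 rad 45.4 z 66.5 | F push-back 0.4 radial 0.0 z 0.9 Mz [-0.0494727   0.16569638  0.01816099]
```

```bash
cat >> h.py <<'E'
def mark():
    for n,roi in(('top',(185,140,222,172)),('scene',(282,218,316,242))):
        im=ctrl.snapshot(n); x,y,X,Y=roi
        h=cv2.cvtColor(im[y:Y,x:X],cv2.COLOR_RGB2HSV)
        m=((h[...,0]>10)&(h[...,0]<30)&(h[...,1]>70)).astype(np.uint8)
        v,u=np.nonzero(m)
        if not len(u):print(n,'none');continue
        P=onz(n,np.c_[u+x,v+y],.051)[:,:2]*1000-[639,145.3]
        r=np.hypot(*P.T);k=(r<27)&(r>9)
        if k.any():
            q=P[k].mean(0); print(n,k.sum(),q.round(1),'cam deg %.0f'%((178.3-np.degrees(np.arctan2(q[1],q[0])))%360))
E
python3 -c "
from h import *
mark()"
```

```text
top 3 [19.7 14.3] cam deg 142
scene 6 [-11.8  18.6] cam deg 56
```

apply_moves:
  deltas:
    - {"fingers":0,"delta_pos":[-2.0,0.8,0],"angular":[0,0,2.5]}
    - {"fingers":0,"delta_pos":[-4.1,1.6,0],"angular":[0,0,5]}

```text
clock: 19.8
tool_pos: [0.6205, 0.0989, 0.0665]
orientation: [-180.0, -0.0, -46.7]
force: [1.8, -0.2, 0.3]
opening: 0.0003
gripper_force: 0.5
```

apply_moves:
  deltas:
    - {"fingers":0,"delta_pos":[-2.0,0.8,0],"angular":[0,0,2.5]}
    - {"fingers":0,"delta_pos":[-4.1,1.6,0],"angular":[0,0,5]}

```text
clock: 20.0
tool_pos: [0.6165, 0.1007, 0.0665]
orientation: [180.0, -0.0, -51.7]
force: [1.4, -1.7, 0.4]
opening: 0.0005
gripper_force: 0.8
```

```bash
python3 -c "
from h import *
st();mark()"
```

```text
yaw -51.7 off 21.0 rad 45.3 z 66.5 | F push-back 2.2 radial -0.0 z 0.4 Mz [-0.65405258 -0.30478355 -0.04595428]
top 25 [10.   5.9] cam deg 148
scene 4 [-9.8 19. ] cam deg 61
```

apply_moves:
  deltas:
    - {"fingers":0,"delta_pos":[-2.0,0.8,0],"angular":[0,0,2.5]}
    - {"fingers":0,"delta_pos":[-2.0,0.8,0],"angular":[0,0,2.5]}

```text
clock: 20.3
tool_pos: [0.6145, 0.102, 0.0665]
orientation: [-180.0, -0.0, -54.1]
force: [1.0, -0.6, 0.4]
opening: 0.0002
gripper_force: 0.5
```

apply_moves:
  deltas:
    - {"fingers":0,"delta_pos":[-2.0,0.8,0],"angular":[0,0,2.5]}
    - {"fingers":0,"delta_pos":[-2.0,0.8,0],"angular":[0,0,2.5]}

```text
clock: 20.5
tool_pos: [0.6126, 0.1031, 0.0665]
orientation: [-180.0, -0.0, -56.6]
force: [0.9, -1.5, -0.5]
opening: 0.0004
gripper_force: 0.5
```

apply_moves:
  deltas:
    - {"fingers":0,"delta_pos":[-2.0,0.8,0],"angular":[0,0,2.5]}
    - {"fingers":0,"delta_pos":[-2.0,0.8,0],"angular":[0,0,2.5]}

```text
clock: 20.7
tool_pos: [0.6108, 0.1044, 0.0665]
orientation: [180.0, 0.0, -59.1]
force: [0.2, -0.7, -0.7]
opening: 0.0004
gripper_force: 0.4
```

apply_moves:
  deltas:
    - {"fingers":0,"delta_pos":[-2.0,0.8,0],"angular":[0,0,2.5]}
    - {"fingers":0,"delta_pos":[-2.0,0.8,0],"angular":[0,0,2.5]}

```text
clock: 20.9
tool_pos: [0.609, 0.1057, 0.0665]
orientation: [180.0, 0.0, -61.6]
force: [1.7, -0.3, 0.3]
opening: 0.0005
gripper_force: 0.4
```

Still free (1–2 N). Continue.

apply_moves:
  deltas:
    - {"fingers":0,"delta_pos":[-2.0,0.8,0],"angular":[0,0,2.5]}
    - {"fingers":0,"delta_pos":[-2.0,0.8,0],"angular":[0,0,2.5]}

```text
clock: 21.1
tool_pos: [0.6073, 0.1071, 0.0665]
orientation: [180.0, 0.0, -64.1]
force: [0.8, -0.7, -0.8]
opening: 0.0005
gripper_force: 0.4
```

apply_moves:
  deltas:
    - {"fingers":0,"delta_pos":[-2.0,0.8,0],"angular":[0,0,2.5]}
    - {"fingers":0,"delta_pos":[-2.0,0.8,0],"angular":[0,0,2.5]}

```text
clock: 21.3
tool_pos: [0.6057, 0.1085, 0.0665]
orientation: [180.0, 0.0, -66.6]
force: [-0.9, -1.4, 0.0]
opening: 0.0004
gripper_force: 0.4
```

```bash
python3 -c "
from h import *
st();mark()"
```

```text
yaw -66.6 off 20.5 rad 45.2 z 66.5 | F push-back 0.9 radial 1.4 z 0.0 Mz [-0.3344161   0.07284177  0.00512613]
top 29 [5.2 5.3] cam deg 132
scene 7 [-3.9 21.1] cam deg 78
```

apply_moves:
  deltas:
    - {"fingers":0,"delta_pos":[-2.0,0.8,0],"angular":[0,0,2.5]}
    - {"fingers":0,"delta_pos":[-2.0,0.8,0],"angular":[0,0,2.5]}

```text
clock: 21.6
tool_pos: [0.6042, 0.1101, 0.0665]
orientation: [180.0, 0.0, -69.1]
force: [-0.4, -1.5, 0.8]
opening: 0.0005
gripper_force: 0.5
```

apply_moves:
  deltas:
    - {"fingers":0,"delta_pos":[-2.0,0.8,0],"angular":[0,0,2.5]}
    - {"fingers":0,"delta_pos":[-2.0,0.8,0],"angular":[0,0,2.5]}

```text
clock: 21.8
tool_pos: [0.6026, 0.1116, 0.0664]
orientation: [180.0, 0.0, -71.6]
force: [-0.8, -0.7, 0.6]
opening: 0.0004
gripper_force: 0.5
```

apply_moves:
  deltas:
    - {"fingers":0,"delta_pos":[-2.0,0.8,0],"angular":[0,0,2.5]}
    - {"fingers":0,"delta_pos":[-2.0,0.8,0],"angular":[0,0,2.5]}

```text
clock: 22.0
tool_pos: [0.6013, 0.1133, 0.0664]
orientation: [180.0, 0.0, -74.1]
force: [-0.2, -1.5, 0.0]
opening: 0.0004
gripper_force: 0.5
```

apply_moves:
  deltas:
    - {"fingers":0,"delta_pos":[-2.0,0.8,0],"angular":[0,0,2.5]}
    - {"fingers":0,"delta_pos":[-2.0,0.8,0],"angular":[0,0,2.5]}

```text
clock: 22.2
tool_pos: [0.5999, 0.1149, 0.0664]
orientation: [180.0, -0.0, -76.6]
force: [0.0, -1.1, 1.6]
opening: 0.0005
gripper_force: 0.6
```

apply_moves:
  deltas:
    - {"fingers":0,"delta_pos":[-2.0,0.8,0],"angular":[0,0,2.5]}
    - {"fingers":0,"delta_pos":[-2.0,0.8,0],"angular":[0,0,2.5]}

```text
clock: 22.4
tool_pos: [0.5986, 0.1167, 0.0664]
orientation: [180.0, 0.0, -79.1]
force: [-0.5, -1.4, 0.6]
opening: 0.0003
gripper_force: 0.7
```

apply_moves:
  deltas:
    - {"fingers":0,"delta_pos":[-2.0,0.8,0],"angular":[0,0,2.5]}
    - {"fingers":0,"delta_pos":[-2.0,0.8,0],"angular":[0,0,2.5]}

```text
clock: 22.6
tool_pos: [0.5975, 0.1185, 0.0664]
orientation: [180.0, -0.0, -81.6]
force: [0.1, -1.2, 0.1]
opening: 0.0008
gripper_force: 0.7
```

```bash
python3 -c "
from h import *
st();mark()"
```

```text
yaw -81.6 off 20.4 rad 45.0 z 66.4 | F push-back 1.2 radial 0.1 z 0.1 Mz [-0.55262083  0.4691979   0.00886253]
top 43 [-1.3  0.4] cam deg 14
scene 5 [ 0.4 20.9] cam deg 90
```

apply_moves:
  deltas:
    - {"fingers":0,"delta_pos":[-2.0,0.8,0],"angular":[0,0,2.5]}
    - {"fingers":0,"delta_pos":[-2.0,0.8,0],"angular":[0,0,2.5]}

```text
clock: 22.9
tool_pos: [0.5965, 0.1204, 0.0664]
orientation: [180.0, -0.0, -84.1]
force: [-1.9, -1.0, 0.3]
opening: 0.0006
gripper_force: 0.8
```

apply_moves:
  deltas:
    - {"fingers":0,"delta_pos":[-2.0,0.8,0],"angular":[0,0,2.5]}
    - {"fingers":0,"delta_pos":[-2.0,0.8,0],"angular":[0,0,2.5]}

```text
clock: 23.1
tool_pos: [0.5954, 0.1223, 0.0664]
orientation: [180.0, -0.0, -86.6]
force: [-1.3, -1.8, -0.3]
opening: 0.0002
gripper_force: 0.8
```

apply_moves:
  deltas:
    - {"fingers":0,"delta_pos":[-2.0,0.8,0],"angular":[0,0,2.5]}
    - {"fingers":0,"delta_pos":[-2.0,0.8,0],"angular":[0,0,2.5]}

```text
clock: 23.3
tool_pos: [0.5945, 0.1243, 0.0664]
orientation: [180.0, -0.0, -89.1]
force: [-1.2, -1.4, -0.8]
opening: 0.0001
gripper_force: 0.9
```

apply_moves:
  deltas:
    - {"fingers":0,"delta_pos":[-2.0,0.8,0],"angular":[0,0,2.5]}
    - {"fingers":0,"delta_pos":[-2.0,0.8,0],"angular":[0,0,2.5]}

```text
clock: 23.5
tool_pos: [0.5936, 0.1263, 0.0664]
orientation: [180.0, -0.0, -91.6]
force: [-2.8, -1.3, -0.5]
opening: 0.0003
gripper_force: 1.0
```

apply_moves:
  deltas:
    - {"fingers":0,"delta_pos":[-2.0,0.8,0],"angular":[0,0,2.5]}
    - {"fingers":0,"delta_pos":[-2.0,0.8,0],"angular":[0,0,2.5]}

```text
clock: 23.7
tool_pos: [0.5929, 0.1283, 0.0664]
orientation: [180.0, -0.0, -94.1]
force: [-2.5, -1.2, 0.5]
opening: 0.0005
gripper_force: 1.1
```

apply_moves:
  deltas:
    - {"fingers":0,"delta_pos":[-2.0,0.8,0],"angular":[0,0,2.5]}
    - {"fingers":0,"delta_pos":[-2.0,0.8,0],"angular":[0,0,2.5]}

```text
clock: 23.9
tool_pos: [0.5922, 0.1303, 0.0664]
orientation: [180.0, -0.0, -96.6]
force: [-3.2, -1.3, 0.5]
opening: 0.0002
gripper_force: 1.3
```

```bash
python3 -c "
from h import *
st();mark()"
```

```text
yaw -96.6 off 20.3 rad 44.8 z 66.4 | F push-back 1.6 radial 3.1 z 0.5 Mz [-0.56946735  1.0275779   0.01781378]
top 43 [-0.3  1.9] cam deg 79
scene 6 [ 6.2 18.7] cam deg 107
```

apply_moves:
  deltas:
    - {"fingers":0,"delta_pos":[-2.0,1.3,0],"angular":[0,0,2.5]}
    - {"fingers":0,"delta_pos":[-2.0,1.3,0],"angular":[0,0,2.5]}

```text
clock: 24.2
tool_pos: [0.5915, 0.1325, 0.0664]
orientation: [-180.0, 0.0, -99.1]
force: [-1.0, -1.4, -1.8]
opening: 0.0003
gripper_force: 1.4
```

```bash
python3 -c "
from h import *
st()"
```

```text
yaw -99.1 off 20.2 rad 44.8 z 66.4 | F push-back 1.5 radial 0.8 z -1.8 Mz [-0.65180933  0.65438472  0.00949317]
```

apply_moves:
  deltas:
    - {"fingers":0,"delta_pos":[-2.0,1.0,0],"angular":[0,0,2.5]}
    - {"fingers":0,"delta_pos":[-2.0,1.0,0],"angular":[0,0,2.5]}

```text
clock: 24.4
tool_pos: [0.5909, 0.1346, 0.0664]
orientation: [-180.0, 0.0, -101.6]
force: [-0.3, -2.4, -1.8]
opening: 0.0005
gripper_force: 1.5
```

```bash
python3 -c "
from h import *
st()"
```

```text
yaw -101.6 off 20.2 rad 44.9 z 66.4 | F push-back 2.5 radial -0.2 z -1.8 Mz [-0.83553876  0.36343706 -0.03324401]
```

apply_moves:
  deltas:
    - {"fingers":0,"delta_pos":[-2.0,0.9,0],"angular":[0,0,2.5]}
    - {"fingers":0,"delta_pos":[-2.0,0.9,0],"angular":[0,0,2.5]}

```text
clock: 24.6
tool_pos: [0.5904, 0.1367, 0.0664]
orientation: [-180.0, -0.0, -104.1]
force: [-1.0, -2.6, -2.5]
opening: 0.0005
gripper_force: 1.6
```

apply_moves:
  deltas:
    - {"fingers":0,"delta_pos":[-2.0,0.9,0],"angular":[0,0,2.5]}
    - {"fingers":0,"delta_pos":[-2.0,0.9,0],"angular":[0,0,2.5]}

```text
clock: 24.8
tool_pos: [0.59, 0.1388, 0.0664]
orientation: [-180.0, -0.0, -106.6]
force: [-0.6, -3.7, -2.1]
opening: 0.0004
gripper_force: 1.9
```

```bash
python3 -c "
from h import *
st();mark()"
```

```text
yaw -106.6 off 20.3 rad 45.1 z 66.4 | F push-back 3.8 radial -0.5 z -2.1 Mz [-1.28054923  0.08186265  0.02779338]
top 30 [0.8 8.1] cam deg 94
scene 4 [ 9.5 16.9] cam deg 118
```

apply_moves:
  deltas:
    - {"fingers":0,"delta_pos":[-1.2,0.5,0],"angular":[0,0,1.5]}
    - {"fingers":0,"delta_pos":[-1.2,0.5,0],"angular":[0,0,1.5]}

```text
clock: 25.1
tool_pos: [0.5898, 0.1401, 0.0664]
orientation: [180.0, -0.0, -108.2]
force: [0.7, -4.2, -2.9]
opening: 0.0003
gripper_force: 2.2
```

apply_moves:
  deltas:
    - {"fingers":0,"delta_pos":[-1.2,0.5,0],"angular":[0,0,1.5]}
    - {"fingers":0,"delta_pos":[-1.2,0.5,0],"angular":[0,0,1.5]}

```text
clock: 25.3
tool_pos: [0.5896, 0.1413, 0.0664]
orientation: [180.0, -0.0, -109.7]
force: [0.8, -5.0, -2.0]
opening: 0.0006
gripper_force: 2.5
```

```bash
python3 -c "
from h import *
st()"
```

```text
yaw -109.7 off 20.5 rad 45.2 z 66.4 | F push-back 4.4 radial -2.5 z -2.0 Mz [-1.80142054 -0.04226441 -0.01347243]
```

apply_moves:
  deltas:
    - {"fingers":0,"delta_pos":[-1.2,0.2,0],"angular":[0,0,1.5]}
    - {"fingers":0,"delta_pos":[-1.2,0.2,0],"angular":[0,0,1.5]}

```text
clock: 25.5
tool_pos: [0.5895, 0.1423, 0.0664]
orientation: [180.0, -0.1, -111.2]
force: [-1.5, -4.7, -1.3]
opening: 0.0005
gripper_force: 2.8
```

apply_moves:
  deltas:
    - {"fingers":0,"delta_pos":[-1.2,0.3,0],"angular":[0,0,1.5]}
    - {"fingers":0,"delta_pos":[-1.2,0.3,0],"angular":[0,0,1.5]}

```text
clock: 25.7
tool_pos: [0.5893, 0.1433, 0.0664]
orientation: [179.9, -0.1, -112.7]
force: [-2.1, -5.2, -0.7]
opening: 0.0007
gripper_force: 3.3
```

```bash
python3 -c "
from h import *
st()"
```

```text
yaw -112.7 off 21.0 rad 45.0 z 66.4 | F push-back 5.6 radial -0.1 z -0.7 Mz [-2.10794051  0.72301479  0.01122611]
```

apply_moves:
  deltas:
    - {"fingers":0,"delta_pos":[-1.2,0.4,0],"angular":[0,0,1.5]}
    - {"fingers":0,"delta_pos":[-1.2,0.4,0],"angular":[0,0,1.5]}

```text
clock: 25.9
tool_pos: [0.5892, 0.1444, 0.0664]
orientation: [179.9, -0.1, -114.2]
force: [-3.2, -7.2, 0.2]
opening: 0.0004
gripper_force: 3.7
```

apply_moves:
  deltas:
    - {"fingers":0,"delta_pos":[-1.2,0.4,0],"angular":[0,0,1.5]}
    - {"fingers":0,"delta_pos":[-1.2,0.4,0],"angular":[0,0,1.5]}

```text
clock: 26.1
tool_pos: [0.5891, 0.1455, 0.0664]
orientation: [179.9, -0.1, -115.7]
force: [-3.5, -6.3, 0.4]
opening: 0.0006
gripper_force: 3.9
```

```bash
python3 -c "
from h import *
st();mark()"
```

```text
yaw -115.7 off 21.5 rad 45.0 z 66.4 | F push-back 7.2 radial 0.4 z 0.4 Mz [-2.35959057  1.18254897  0.00688256]
top 29 [ 3.1 12.4] cam deg 102
scene 5 [11.2 15.3] cam deg 124
```

apply_moves:
  deltas:
    - {"fingers":0,"delta_pos":[-1.2,0.4,0],"angular":[0,0,1.5]}
    - {"fingers":0,"delta_pos":[-1.2,0.4,0],"angular":[0,0,1.5]}

```text
clock: 26.4
tool_pos: [0.5891, 0.1466, 0.0664]
orientation: [179.9, -0.2, -117.2]
force: [-4.0, -7.1, 2.1]
opening: 0.0009
gripper_force: 4.2
```

```bash
python3 -c "
from h import *
st()"
```

```text
yaw -117.2 off 21.7 rad 45.0 z 66.4 | F push-back 8.2 radial 0.3 z 2.1 Mz [-2.43894538  1.35282361  0.05358519]
```

apply_moves:
  deltas:
    - {"fingers":0,"delta_pos":[-0.8,0.3,0],"angular":[0,0,1]}
    - {"fingers":0,"delta_pos":[-0.8,0.3,0],"angular":[0,0,1]}

```text
clock: 26.6
tool_pos: [0.589, 0.1472, 0.0663]
orientation: [179.9, -0.2, -118.2]
force: [-4.3, -8.7, 1.2]
opening: 0.0004
gripper_force: 4.7
```

```bash
python3 -c "
from h import *
st()"
```

```text
yaw -118.2 off 22.0 rad 44.9 z 66.3 | F push-back 9.7 radial -0.3 z 1.2 Mz [-2.78266123  1.4693276  -0.00499666]
```

9.7 N: properly tight. Backing away and lifting.

apply_moves:
  deltas:
    - {"fingers":0,"delta_pos":[2,0,0],"angular":[0,0,0]}
    - {"fingers":0,"delta_pos":[8,0,0],"angular":[0,0,0]}
    - {"fingers":0,"delta_pos":[15,0,0],"angular":[0,0,0]}
    - {"fingers":0,"delta_pos":[15,0,-20],"angular":[0,0,0]}
    - {"fingers":0,"delta_pos":[15,0,-60],"angular":[0,0,0]}
    - {"fingers":0,"delta_pos":[60,0,-100],"angular":[0,0,0]}
    - {"fingers":0,"delta_pos":[100,0,-120],"angular":[0,0,0]}
    - {"fingers":0,"delta_pos":[150,0,-120],"angular":[0,0,0]}
    - {"fingers":0,"delta_pos":[150,0,-120],"angular":[0,0,0]}
    - {"fingers":0,"delta_pos":[150,0,-120],"angular":[0,0,0]}

```text
clock: 27.6
tool_pos: [0.5196, 0.0156, 0.1877]
orientation: [-179.9, 0.1, -118.3]
force: [0.5, 0.3, 0.4]
opening: 0.0005
gripper_force: 0.0
```

Run:
```python
from h import *
mark()
snap('scene','s9.png');snap('top','t9.png')
a=cv2.imread('pics/s9.png')[195:265,270:335];b=cv2.imread('pics/t9.png')[115:215,165:245]
cv2.imwrite('pics/c9.png',np.hstack([cv2.resize(x,(400,500),interpolation=cv2.INTER_CUBIC) for x in(a,b)]))
```

```text
top 18 [-10.7  -4.9] cam deg 334
scene 5 [11.2 15.3] cam deg 124
```

View pics/c9.png

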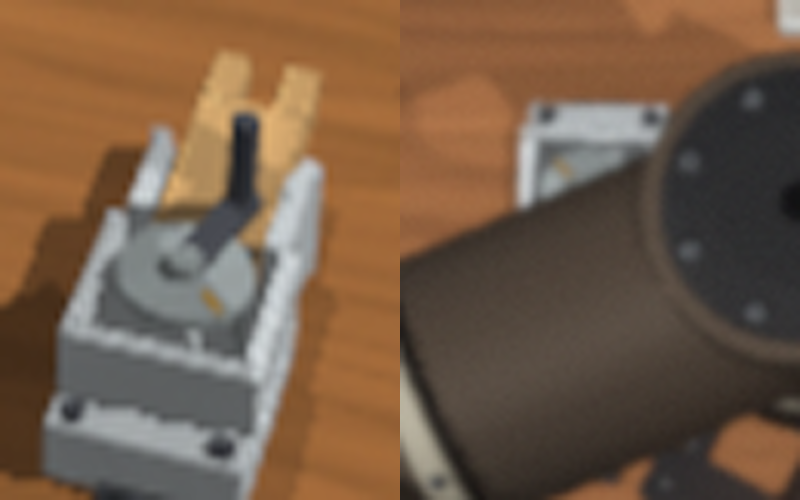

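The lever stands over the pin (post at scene crop (245,150)), the mark is at about 124°, the pin is seated with its tail at the stops, and the robot is clear. Handing in.

```bash
python3 -c "
from plant import ctrl
print(ctrl.close_job())"
```

```text
the job is handed in; nothing more can be done
None
```

The wooden pin is in the holder, pushed in until it met the stop plates. The cam is turned clockwise to about 2.2 rad, firmly tight at about 9.7 N on the post. The robot let go and moved clear, touched nothing else that I could see, and I handed the job in at about 28 s.

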